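# Ready the ring maker's balance for weighing stones

### The job

Get the balance ready for weighing stones, with the fingertips: press the round on/off key to wake it, then press the square unit key right next to it to change to carats, then push (do not pinch or force) the draught cover fully shut by its black grip, and last, with the cover shut, press the wide tare bar to zero out the dish. Press none of the other keys, and do not go back to the on/off or unit key once the cover is shut. Pick nothing up: leave the dish on the pan and everything else on the bench where it is.

Things in the scene. Friction and masses are not known exactly. Their poses are not given: they have to be found in the camera images.
- balance: White bench balance, fixed, 290 x 210 mm. Origin: centre of its footprint on the bench; x from its front (key panel, nearer the robot) to its back, y to the left, z up; turned up to 0.3 rad. The key panel (x -145 to -35 mm) rises from 30 to 55 mm; the clear draught shield (x -35 to 91, y +-75) and white rear housing (to x 145) are 121 mm high. Inside is the pan: 86 mm wide, centre x 28, height 64.
- power_key_top (a point): Centre of the top face of the on/off key: the only ROUND key, 18 mm diameter, at the left end of the row (y +76 mm, height about 43 mm). Axes: z is the panel's normal, y runs along the row to the left.
- unit_key_top (a point): Centre of the top face of the unit key: 18 mm square, next to the round one (y +42 mm). Three such squares stand in the row 34 mm apart; this is the leftmost of them.
- menu_key_top (a point): Centre of the top face of the middle square key, 18 mm (y +8 mm): not to be pressed.
- print_key_top (a point): Centre of the top face of the rightmost square key, 18 mm (y -26 mm): not to be pressed.
- tare_key_top (a point): Centre of the top face of the tare bar: the only WIDE key, 40 mm along the row by 18 mm, at the right end of the row (y -71 mm).
- power_key (a joint): Travel of the on/off key: 0 up, 0.0035 m at its stop. All five keys stand 6 mm proud in a row on the panel (12.8 deg slope), move along its normal (pressing straight down will do), count as pressed from 2 mm, need 1.5 N to start and 4 N at the stop, and spring back up.
- unit_key (a joint): Travel of the unit key, likewise.
- menu_key (a joint): Travel of the middle square key, likewise.
- print_key (a joint): Travel of the right-hand square key, likewise.
- tare_key (a joint): Travel of the tare bar, likewise.
- cover_grip (a point): Middle of the top edge of the black upright grip on the draught shield's cover: a ridge 60 mm along the balance's y, 10 mm thick along its x, standing 16 mm above the clear sheet (sheet top 124 mm, grip top 140 mm above the bench), 18 mm behind the sheet's front edge. Axes as the balance's. Shut, it is at balance x -17, y 0 mm.
- cover (a joint): How far the cover is slid open to the back (balance's +x), m: 0 shut against its stop, 0.055 to 0.09 at the start. About 1 N of friction; it stays where it is left. It is a clear sheet 126 x 142 mm with a metal frame round its edge, the frame 1 mm higher than the sheet; it can be pushed shut from behind its grip.
- dish: Steel weighing dish 60 mm across, 16 mm high, loose on the pan under the shield; origin at the centre of its underside. To be left alone.
- weight: Brass check weight with a knob, 24 mm diameter, 35 mm high, loose on the bench close to the balance, beside it or in front of it; origin at its underside. Leave alone.
- loupe: Folding loupe lying flat, 66 mm long, 28 mm wide, 14 mm high, loose on the bench close to the balance, beside it or in front of it; origin under its lens. Leave alone.
- ring: Plain steel ring lying flat, 23 mm across, 6 mm high, loose on the bench close to the balance, beside it or in front of it; origin at its underside. Leave alone.
- mandrel: Upright tapered ring stick on a 68 mm round wooden foot, 157 mm high, loose, off the balance's left rear; origin at its underside. Leave alone.
- calliper: Digital calliper lying flat, 230 mm long, at most 65 mm wide, 14 mm high, loose, along the balance's right side; origin at the middle of its beam. Leave alone.
- bottle: Small green glass bottle, 44 mm diameter, 100 mm high, loose, off the balance's right rear; origin at its underside. Leave alone.
- pencil_pot: Wooden pot with pencils, 76 mm diameter, about 180 mm high, loose, well to the left of the balance; origin at its underside. Leave alone.

How it is judged:
By the outcome, as a careful person would: the job done as asked, in the order asked, and still so for the second after the job is handed in, with the robot touching nothing.
It also fails if it takes over 48 s, if anything falls off the work surface, if the arm or the gripper's body presses on something with over 40 N, if the wrist force passes 120 N, or if a joint passes its speed limit or range.

### The arm

A 6-joint arm with a two-finger parallel gripper is mounted at the origin on the work surface. World frame = base frame: x ahead of the robot, y to its left, z up, the work surface at z = 0. Lengths are in mm, angles in rad, forces in N, time in s.
With the tool pointing down it reaches from about 400 to 925 mm from the base axis. Payload 12.5 kg.
Tool frame: the origin (TCP) lies where the fingers leave the gripper's body, on its centre line; the fingertips stand 78 mm ahead of it and the grasp point (between the pads) lies 59 mm ahead of it (env.tip_extent is the distance from the TCP to the fingertips, in mm); z points along the fingers, y is the direction in which the jaws open and shut (so a half turn about z gives the same grasp; the last joint's range is limited). The gripper opens to 95 mm and grips with 3 to 60 N. Pads are 20 mm wide; open, the fingers measure 119 mm over their backs; the gripper's body (75 mm by 180 mm) begins 59 mm behind the grasp point.
Start: joints at [-1.435, 0.491, 1.559, -0, 1.092, -0.106], TCP at [149.678, -606.823, 292.261] pointing down, gripper open.
Joint ranges: [-3.1, 3.1], [-0.84, 2.19], [0.05, 2.79], [-1.13, 4.28], [0.06, 2.93], [-2.69, 2.69]. Speed limits (rad/s): [2.22, 2.22, 2.79, 3.14, 3.14, 3.14].

### API

Orientations are given as [roll, pitch, yaw] about the fixed x, y, z axes, in that order (R = Rz(yaw) Ry(pitch) Rx(roll)).
In Python, from cell import env gives the robot as it stands. The module is installed in compiled form; this text tells all that it offers.
- The arm moves only by the tool play_rows, never from a script. Its argument "targets" is a list of rows, each an object with "linear": the shift along the tool's x, y, z in mm, a list of three; "turn": the turn about the tool's z in rad. A call has 1 to 20 rows; each row is the pose to reach, as a shift and turn from the pose commanded when the call began, along the tool's axes at that moment; what a row does not reach only later rows make up. A row lasts 1/8 s, in which the tool goes at most 62.5 mm and 10.7 degrees, less where a joint would pass 70% of its speed; a pose out of reach is approached as far as the arm can. A call with a gripper value outside its range is refused whole. "hand" is the finger opening in mm, from 0 to 95.1, set as the call begins (left out, the last holds). The fingers move at their own pace and stop on an object; the grip force is fixed at half the most. Time passes only in rows, so rows that repeat a pose let the fingers close. It gives the time, the measured TCP pose, the force and the opening at its end, in the units of the state.
- env.state(): the state, without advancing time (a new reading comes with each control period).
- env.read_camera(name): name is "scene" or "top" or "wrist"; returns (picture, depth): 400x640x3 uint8, red, green, blue; 400x640 float32, mm along the optical axis (not along the pixel's ray), 0 where there is no reading.
- env.camera_params(name): a dict with "fx", "fy", "cx", "cy" (pixels), "R" (3x3) and "t" (3): a world point X has camera coordinates R X + t. Camera axes: x right, y down, z forward; pixel columns grow to the right and rows downward; lengths in mm; the calibration is good to about 2 mm. The wrist camera is an equidistant fisheye: a pixel r from the principal point sees the ray r / f radians off the axis. A picture is of the moment at which its call begins: read the wrist's pose just before it. camera_params takes no time and is no camera call; for the wrist camera it gives the pose at the moment of the call.
- env.job_done(): hands the job in, once; it reports no verdict.
The state is a dict: "t": time; "joints": joint angles; "qvel": joint speeds; "tau": joint torques, N m; "eef_pos": TCP position; "tcp_rot": TCP orientation; "ft_force": force on the tool from outside, world axes, zero at the start; "moment": the same for the moment, N m; "opening": opening from 0.0 (shut) to 1.0 (fully open).
Only numpy, scipy, OpenCV 4.12 (cv2) and the standard library are available. Lean on these libraries where they do the work, as an engineer would, in place of code of your own. Each camera call takes 0.05 s, during which the arm holds its last target.

## Working session

There is one attempt and no reset: what is moved stays moved. The work goes in short steps, Python scripts to look and compute and a tool call to move; the robot and the scene stay as the last step left them, time stands still between calls to the robot, and variables do not carry over. Pictures are saved under pics/ and viewed, and the job is handed in when it is done.

Besides the shell and the picture viewer there is one more tool, called after "Call:" as name(argument=value, ...), one argument or row to a line, values as JSON. play_rows: Moves the arm, as the interface text tells. Its arguments: {"type":"object","properties":{"targets":{"type":"array","items":{"type":"object","properties":{"linear":{"type":"array","items":{"type":"number"}},"turn":{"type":"number"}}}},"hand":{"type":"number"}},"required":["targets"]}

```bash
mkdir -p pics; ls; cat > h.py <<'E'
import numpy as np, cv2
from cell import env
def shot(n,f):
    p,d=env.read_camera(n); cv2.imwrite('pics/%s.png'%f,cv2.cvtColor(p,cv2.COLOR_RGB2BGR)); np.save('pics/%s.npy'%f,d); return p,d
def world(c,u,v,d):
    x=np.array([(u-c['cx'])/c['fx']*d,(v-c['cy'])/c['fy']*d,d]); return np.array(c['R']).T@(x-np.array(c['t']))
def onz(c,u,v,z):
    R=np.array(c['R']);o=-R.T@np.array(c['t']);r=R.T@np.array([(u-c['cx'])/c['fx'],(v-c['cy'])/c['fy'],1]);return o+r*(z-o[2])/r[2]
def proj(c,X):
    x=np.array(c['R'])@X+np.array(c['t']);return np.array([c['fx']*x[0]/x[2]+c['cx'],c['fy']*x[1]/x[2]+c['cy']])
E
python3 - <<'E'
from h import *
s=env.state();print(s)
for n in('top','scene'):
    shot(n,n+'0');print(env.camera_params(n))
E
```

```text
pics
{'t': 0.0, 'joints': array([-1.43461456e+00,  4.91572677e-01,  1.55943738e+00, -1.76296399e-05,
        1.09168382e+00, -1.05613847e-01]), 'qvel': array([-0.00027403, -0.000418  ,  0.00163518, -0.00111243,  0.00065313,
        0.00094346]), 'tau': array([-8.85289792e-04, -6.12638927e+01, -2.58180320e+01,  6.92061125e-02,
        4.81661002e-02, -7.93438403e-05]), 'eef_pos': array([ 149.6443735 , -606.66762112,  291.65770362]), 'tcp_rot': array([-3.14049592e+00, -1.00539779e-04,  2.41803695e-01]), 'ft_force': array([ 0.13955084, -0.43269382, -0.1667357 ]), 'moment': array([ 0.01685573,  0.04074318, -0.00977368]), 'opening': 1.001085413577467}
{'fx': 419.00458534630155, 'fy': 419.00458534630155, 'cx': 316.205896293411, 'cy': 203.09070369720177, 'R': array([[-0.02667662, -0.9996066 , -0.00866054],
       [-0.979784  ,  0.02786401, -0.19810833],
       [ 0.19827171,  0.0032006 , -0.98014187]]), 't': array([ 87.53712156, 611.2360136 , 945.83351622])}
{'fx': 405.0480961242599, 'fy': 405.0480961242599, 'cx': 320.50533509960223, 'cy': 204.26298695328782, 'R': array([[-0.03050404,  0.99948735, -0.00972282],
       [ 0.70662399,  0.01468413, -0.70743687],
       [-0.70693143, -0.02845006, -0.70670966]]), 't': array([ -49.08956185, -333.39012381, 1343.36399939])}
```

View pics/top0.png

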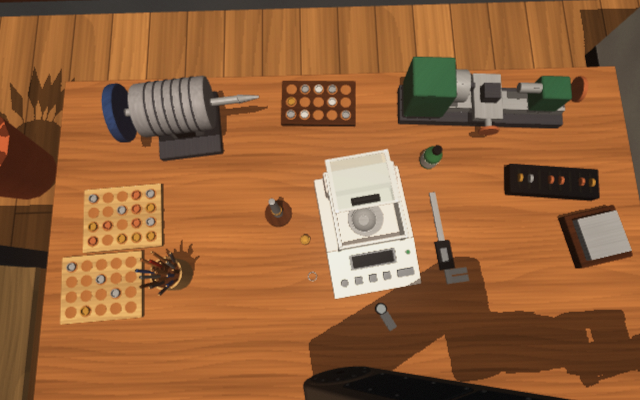

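View pics/scene0.png

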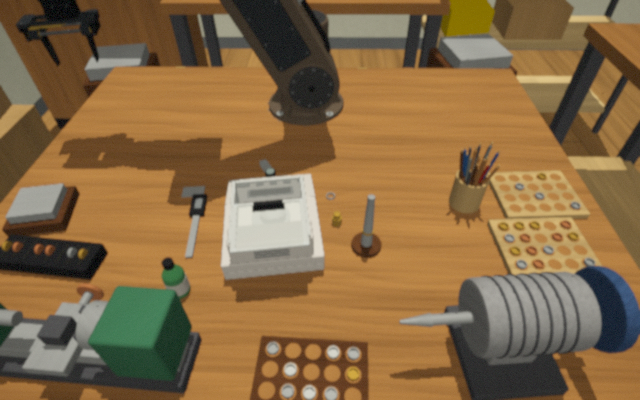

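```bash
python3 - <<'E'
import cv2
p=cv2.imread('pics/top0.png')
cv2.imwrite('pics/top0c.png',cv2.resize(p[100:300,200:440],None,fx=3.2,fy=3,interpolation=cv2.INTER_CUBIC)[:600])
E
```

```text
(no output)
```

View pics/top0c.png

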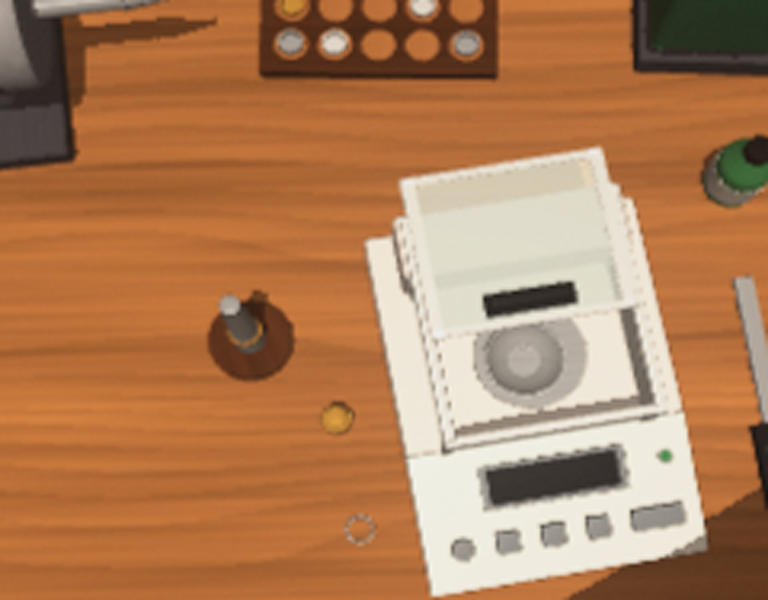

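```bash
cat >> h.py <<'E'
E
python3 - <<'E'
from h import *
from scipy.optimize import least_squares
c=env.camera_params('top'); R=np.array(c['R']);print('cam',-R.T@c['t'])
px=np.array([[344.7,283],[359.1,280.3],[373.1,277.7],[386.9,275],[405.3,272]]);ys=[76,42,8,-26,-71]
P=[onz(c,u,v,43) for u,v in px]
for p in P:print(p.round(1),end=' ')
print('front corners',onz(c,200+432/3.2,100+595/3,30),onz(c,200+705/3.2,100+548/3,30))
# key: z 43 ; key x from front: slope 12.8deg, panel 30 @-145
def f(q):
    x,y,a,kx=q; r=[]
    for (u,v),yy in zip(px,ys):
        X=np.array([x+np.cos(a)*kx-np.sin(a)*yy,y+np.sin(a)*kx+np.cos(a)*yy,43]); r+=list(proj(c,X)-[u,v])
    for (u,v),yy in (((200+432/3.2,100+595/3),105),((200+705/3.2,100+548/3),-105)):
        X=np.array([x+np.cos(a)*-145-np.sin(a)*yy,y+np.sin(a)*-145+np.cos(a)*yy,30]); r+=list(proj(c,X)-[u,v])
    return r
s=least_squares(f,[600,0,0.1,-115]);print(s.x,s.fun.round(1))
x,y,a,kx=s.x
g=onz(c,200+530/3.2,100+295/3,140);d=g[:2]-[x,y];print('grip',g,'local',[np.cos(a)*d[0]+np.sin(a)*d[1],-np.sin(a)*d[0]+np.cos(a)*d[1]])
D=np.load('pics/top0.npy')
for u,v in px.round().astype(int):print(world(c,u,v,D[v,u]).round(1))
for u,v in((365,198),(360,198),(370,197),(365,200),(365,201)):print(u,v,world(c,u,v,D[v,u]).round(1))
E
```

```text
cam [ 413.68242828   67.4439583  1048.90009696]
[423.2   8.7  43. ] [428.5 -25.5  43. ] [433.7 -58.8  43. ] [439.1 -91.7  43. ] [ 444.9 -135.6   43. ] front corners [388.21245366  32.37102538  30.        ] [ 419.24313688 -172.18824054   30.        ]
[ 5.47263328e+02 -4.90301278e+01  1.49676005e-01 -1.13863106e+02] [-0.2 -0.1 -0.4  0.1 -0.3  0.1  0.   0.2  0.3 -0.2 -0.3  0.   1.  -0.2]
grip [605.18083789 -39.34347847 140.        ] local [np.float64(58.71441177272871), np.float64(0.9418173562931944)]
[423.2   7.9  41.9]
[429.2 -25.3  42.6]
[432.9 -58.3  44.7]
[439.  -91.5  45.8]
[ 444.8 -134.1   46.6]
365 198 [605.7 -37.8 141.5]
360 198 [605.7 -26.7 142.6]
370 197 [607.3 -48.8 142.8]
365 200 [601.5 -37.8 139.8]
365 201 [599.8 -38.  137.2]
```

```bash
cat >> h.py <<'E'
from scipy.spatial.transform import Rotation as Ro
BX,BY,BA=547.3,-49.0,0.15
def loc(lx,ly,z): return np.array([BX+np.cos(BA)*lx-np.sin(BA)*ly,BY+np.sin(BA)*lx+np.cos(BA)*ly,z])
def sh(X,cmd=None):
    s=env.state(); p=s['eef_pos'] if cmd is None else np.array(cmd)
    return (Ro.from_euler('xyz',s['tcp_rot']).inv().apply(X-p)).round(1)
E
python3 - <<'E'
from h import *
print(env.tip_extent, env.state()['t'])
c0=[149.678,-606.823,292.261]
for X in (np.array([400,-320,250]),loc(-115,76,78+65)):print(X,sh(X,c0))
E
```

```text
77.60000000000001 0.1
[ 400 -320  250] [ 311.7 -218.5   42.5]
[422.23402797   8.96121669 143.        ] [ 412.  -532.5  149.8]
```

Call:
play_rows(
  hand=0,
  targets=[
    {"linear":[50,-36,7],"turn":0.05},
    {"linear":[104,-73,14],"turn":0.092},
    {"linear":[156,-109,21],"turn":0.092},
    {"linear":[208,-146,28],"turn":0.092},
    {"linear":[260,-182,35],"turn":0.092},
    {"linear":[311,-218,42],"turn":0.092},
    {"linear":[328,-270,60],"turn":0.092},
    {"linear":[345,-323,78],"turn":0.092},
    {"linear":[362,-375,96],"turn":0.092},
    {"linear":[378,-427,114],"turn":0.092},
    {"linear":[395,-480,132],"turn":0.092},
    {"linear":[412,-532,150],"turn":0.092},
    {"linear":[412,-532,150],"turn":0.092},
    {"linear":[412,-532,150],"turn":0.092},
    {"linear":[412,-532,150],"turn":0.092},
    {"linear":[412,-532,150],"turn":0.092},
  ],
)

```text
t: 2.1
eef_pos: [422.5, 7.3, 142.5]
tcp_rot: [3.141, -0.001, 0.148]
ft_force: [-0.2, -0.4, 0.7]
opening: 0.005
```

```bash
python3 - <<'E'
from h import *
s=env.state();print(s['t'],s['eef_pos'],s['tcp_rot'],s['ft_force'],s['opening'])
print(sh(loc(-115,76,43+78)))
p,d=shot('wrist','w1'); p,d=shot('top','t1')
cv2.imwrite('pics/t1c.png',cv2.resize(cv2.imread('pics/t1.png')[130:330,250:490],None,fx=3.2,fy=3,interpolation=cv2.INTER_CUBIC))
E
```

```text
2.1 [422.45324784   7.29606865 142.51192171] [ 3.14128179e+00 -6.91731073e-04  1.47761224e-01] [-0.15202042 -0.36439687  0.74715649] 0.004764427201715725
[ 0.  -1.7 21.5]
```

View pics/w1.png

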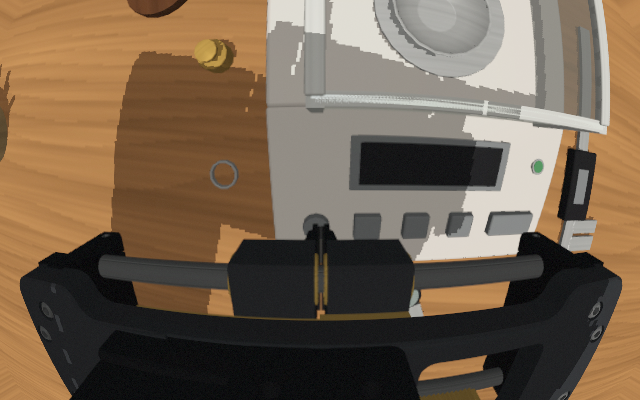

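View pics/t1c.png

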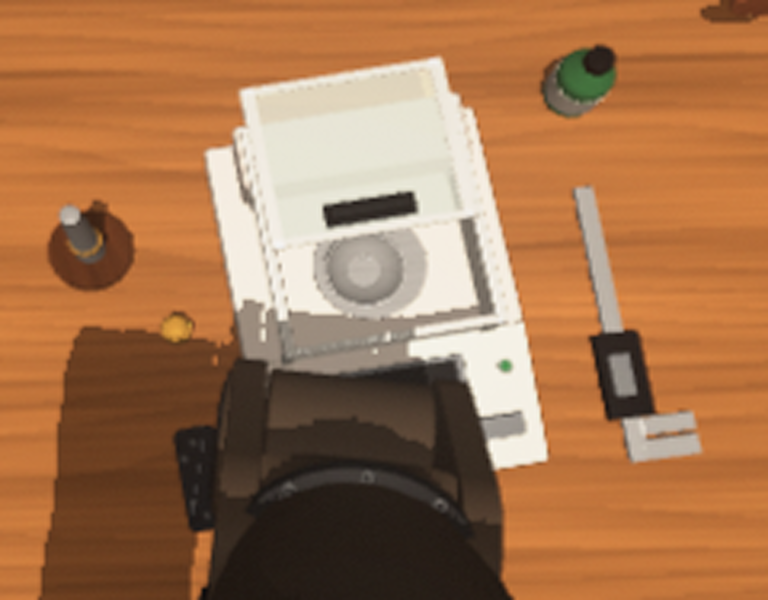

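```bash
cat >> h.py <<'E'
def wproj(X):
    c=env.camera_params('wrist');x=np.array(c['R'])@X+np.array(c['t']);r=np.hypot(*x[:2]);th=np.arctan2(r,x[2]);return np.array([c['cx']+c['fx']*th*x[0]/r,c['cy']+c['fy']*th*x[1]/r])
E
python3 - <<'E'
from h import *
c=env.camera_params('wrist');print(-np.array(c['R']).T@c['t'])
p=env.state()['eef_pos']
print('tip',wproj(p-[0,0,77.6]))
for y in(76,42,8,-26,-71):print(y,wproj(loc(-114,y,43)))
im=cv2.imread('pics/w1.png');cv2.imwrite('pics/w1c.png',cv2.resize(im[180:280,270:430],None,fx=5,fy=5,interpolation=cv2.INTER_CUBIC))
E
```

```text
[491.77658432  17.81947763 234.92014483]
tip [320.57681371 242.74794889]
76 [318.5061571 228.6336595]
42 [369.79776303 228.28754902]
8 [418.54876481 227.46145916]
-26 [462.80037627 226.27966658]
-71 [512.99561204 224.41654635]
```

View pics/w1c.png

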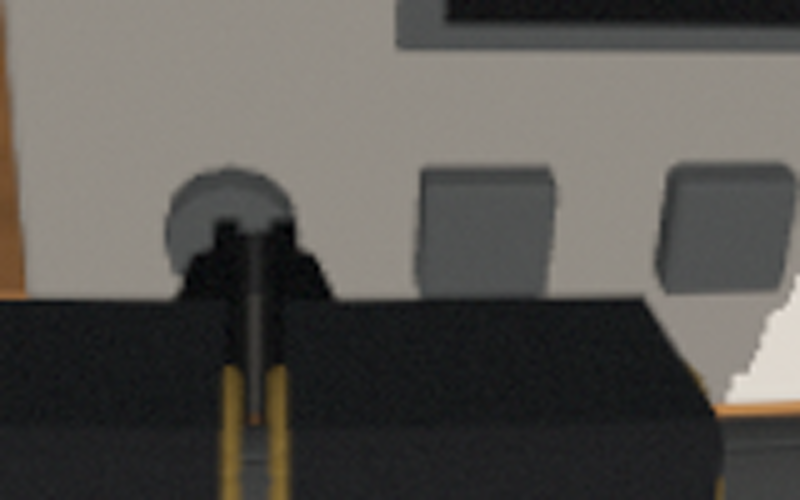

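Call:
play_rows(
  targets=[
    {"linear":[0,-3,9]},
    {"linear":[0,-3,16]},
    {"linear":[0,-3,20]},
    {"linear":[0,-3,21.5]},
    {"linear":[0,-3,21.5]},
  ],
)

```text
validation failed for argument at $.ta...
```

Call:
play_rows(
  targets=[
    {"linear":[0,-3,9],"turn":0},
    {"linear":[0,-3,16],"turn":0},
    {"linear":[0,-3,20],"turn":0},
    {"linear":[0,-3,21.5],"turn":0},
    {"linear":[0,-3,21.5],"turn":0},
  ],
)

```text
t: 2.82
eef_pos: [422.0, 11.4, 120.7]
tcp_rot: [3.141, -0.0, 0.15]
ft_force: [0.9, 2.5, 2.7]
opening: 0.006
```

Call:
play_rows(
  targets=[
    {"linear":[0,0,1.5],"turn":0},
    {"linear":[0,0,2],"turn":0},
    {"linear":[0,0,2],"turn":0},
  ],
)

```text
t: 3.2
eef_pos: [422.2, 11.4, 119.1]
tcp_rot: [3.141, -0.001, 0.15]
ft_force: [0.8, 3.2, 8.7]
opening: 0.003
```

```bash
python3 - <<'E'
from h import *
s=env.state();print(s['t'],s['eef_pos'],s['ft_force'])
p,d=shot('wrist','w2')
s=env.state();print(s['t'],s['eef_pos'],s['ft_force'])
cv2.imwrite('pics/w2c.png',cv2.resize(cv2.imread('pics/w2.png')[120:270,270:510],None,fx=3.2,fy=3.2,interpolation=cv2.INTER_CUBIC))
E
```

```text
3.2 [422.18817472  11.35552365 119.10500074] [0.83466716 3.15786266 8.67869739]
3.25 [422.20470465  11.34940698 119.10775627] [0.98541183 3.24069889 8.87653509]
```

View pics/w2c.png

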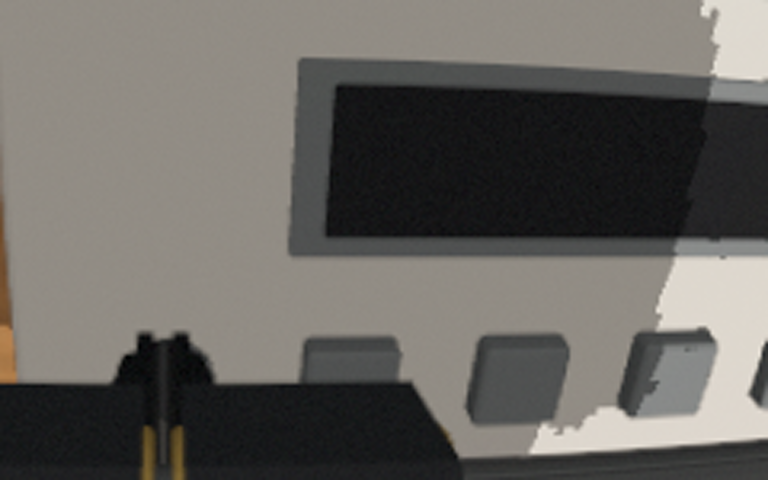

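Call:
play_rows(
  targets=[
    {"linear":[0,0,-8],"turn":0},
    {"linear":[0,0,-18],"turn":0},
    {"linear":[0,17,-18],"turn":0},
    {"linear":[0,35,-18],"turn":0},
    {"linear":[0,35,-18],"turn":0},
    {"linear":[0,35,-18],"turn":0},
  ],
)

```text
t: 4.0
eef_pos: [426.8, -23.0, 136.9]
tcp_rot: [-3.142, 0.0, 0.149]
ft_force: [0.6, 0.7, -0.4]
opening: 0.004
```

```bash
python3 - <<'E'
from h import *
s=env.state();print(s['t'],s['eef_pos'],s['ft_force'],sh(loc(-115,42,43+78)))
p,d=shot('wrist','w3')
cv2.imwrite('pics/w3c.png',cv2.resize(cv2.imread('pics/w3.png')[120:270,230:470],None,fx=3.2,fy=3.2,interpolation=cv2.INTER_CUBIC))
E
```

```text
4.0 [426.83762652 -23.02565296 136.89319116] [ 0.59916531  0.65228681 -0.36215509] [ 0.2  1.7 15.9]
```

View pics/w3c.png

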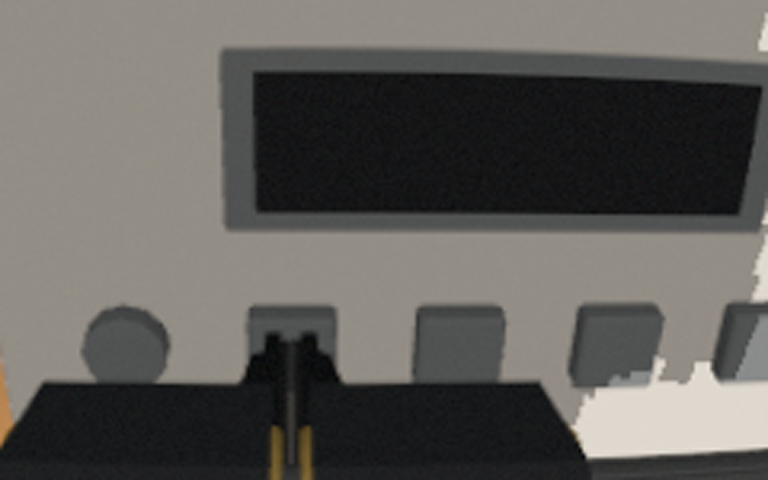

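Call:
play_rows(
  targets=[
    {"linear":[0,0,8],"turn":0},
    {"linear":[0,0,14],"turn":0},
    {"linear":[0,0,17],"turn":0},
    {"linear":[0,0,18],"turn":0},
    {"linear":[0,0,18],"turn":0},
  ],
)

```text
t: 4.68
eef_pos: [427.4, -23.1, 119.1]
tcp_rot: [3.141, -0.001, 0.15]
ft_force: [0.1, 3.4, 11.9]
opening: 0.006
```

Call:
play_rows(
  targets=[
    {"linear":[0,0,-10],"turn":0},
    {"linear":[0,0,-50],"turn":0},
    {"linear":[0,0,-100],"turn":0},
    {"linear":[10,2,-130],"turn":0},
    {"linear":[60,12,-130],"turn":0},
    {"linear":[110,23,-130],"turn":0},
    {"linear":[160,34,-130],"turn":0},
    {"linear":[201,42,-130],"turn":0},
    {"linear":[201,42,-130],"turn":0},
    {"linear":[201,42,-130],"turn":0},
  ],
)

```text
t: 5.92
eef_pos: [631.2, -34.7, 248.3]
tcp_rot: [-3.141, 0.002, 0.15]
ft_force: [-0.1, 1.2, 0.6]
opening: 0.003
```

```bash
python3 - <<'E'
from h import *
s=env.state();print(s['t'],s['eef_pos'],s['tcp_rot'],s['ft_force'],sh(loc(86,0.9,130+77.6)))
p,d=shot('wrist','w4')
print(wproj(s['eef_pos']-[0,0,77.6]),wproj(loc(58.7,.9,140)),wproj(loc(58.7,31,140)),wproj(loc(58.7,-29,140)))
for y in (76,42,8,-26,-71):print(wproj(loc(-114,y,43)))
E
```

```text
5.925 [631.18617982 -34.70146013 248.30235377] [-3.14122633e+00  1.63930297e-03  1.49871305e-01] [-0.074339    1.22244349  0.64054361] [ 1.   0.7 40.7]
[320.64298078 242.16756741] [321.68585829 259.80701356] [279.86113345 259.47296252] [363.21034123 259.41894494]
[261.88413296 346.95914328]
[288.56085337 348.16375673]
[315.70567626 348.66309516]
[342.92796969 348.43133817]
[378.40310571 347.02514478]
```

View pics/w4.png

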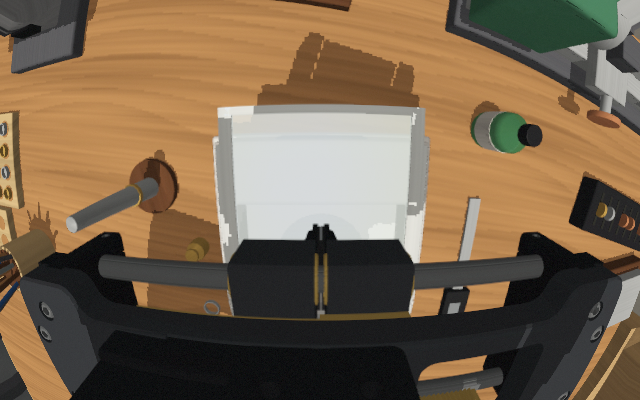

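Call:
play_rows(
  targets=[
    {"linear":[1,1,15],"turn":0},
    {"linear":[1,1,30],"turn":0},
    {"linear":[1,1,38],"turn":0},
    {"linear":[1,1,40],"turn":0},
    {"linear":[1,1,40],"turn":0},
  ],
)

```text
t: 6.6
eef_pos: [633.3, -35.7, 208.7]
tcp_rot: [3.142, -0.0, 0.15]
ft_force: [0.1, -0.0, -0.8]
opening: 0.003
```

```bash
python3 - <<'E'
from h import *
s=env.state();print(s['t'],s['eef_pos'],s['ft_force'],sh(loc(86,0.9,130+77.6)))
p,d=shot('scene','s4')
cv2.imwrite('pics/s4c.png',cv2.resize(cv2.imread('pics/s4.png')[100:300,170:410],None,fx=3.2,fy=3,interpolation=cv2.INTER_CUBIC))
E
```

```text
6.6 [633.31400345 -35.6745661  208.71262805] [ 0.06220078 -0.00546625 -0.75354634] [-1.  -0.6  1.1]
```

View pics/s4c.png

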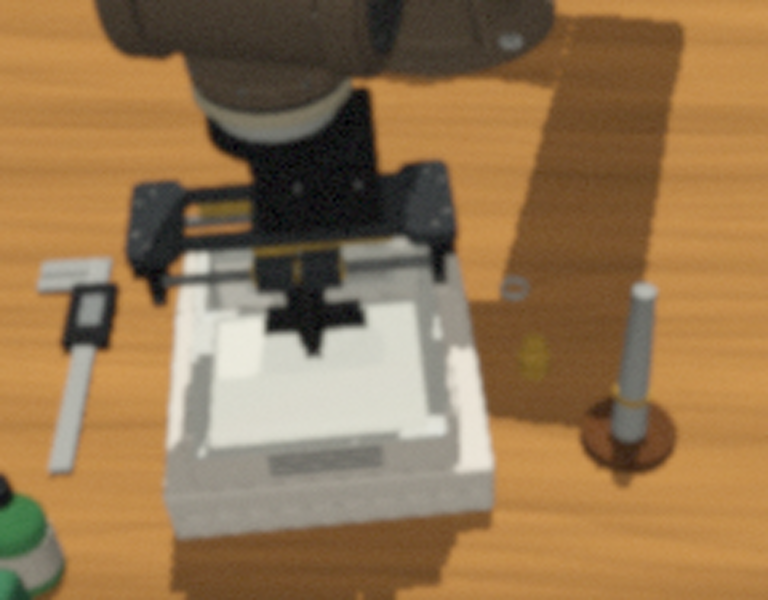

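Call:
play_rows(
  targets=[
    {"linear":[-5,0,0],"turn":0},
    {"linear":[-10,0,0],"turn":0},
    {"linear":[-14,0,0],"turn":0},
    {"linear":[-19,0,0],"turn":0},
    {"linear":[-24,0,0],"turn":0},
    {"linear":[-29,0,0],"turn":0},
    {"linear":[-34,0,0],"turn":0},
    {"linear":[-39,0,0],"turn":0},
    {"linear":[-44,0,0],"turn":0},
    {"linear":[-49,0,0],"turn":0},
    {"linear":[-54,0,0],"turn":0},
    {"linear":[-59,0,0],"turn":0},
    {"linear":[-64,0,0],"turn":0},
    {"linear":[-69,0,0],"turn":0},
    {"linear":[-73,0,0],"turn":0},
    {"linear":[-76,0,0],"turn":0},
    {"linear":[-78,0,0],"turn":0},
    {"linear":[-80,0,0],"turn":0},
    {"linear":[-80,0,0],"turn":0},
  ],
)

```text
t: 9.02
eef_pos: [554.0, -47.6, 208.7]
tcp_rot: [-3.142, 0.0, 0.15]
ft_force: [0.4, 0.2, -1.0]
opening: 0.005
```

```bash
python3 - <<'E'
from h import *
s=env.state();print(s['t'],s['eef_pos'],s['ft_force'],sh(loc(-2,0.9,130+77.6)))
p,d=shot('scene','s5')
cv2.imwrite('pics/s5c.png',cv2.resize(cv2.imread('pics/s5.png')[100:300,170:410],None,fx=3.2,fy=3,interpolation=cv2.INTER_CUBIC))
E
```

```text
9.025 [553.9518945  -47.57371506 208.65765559] [ 0.43702292  0.21382767 -0.95921889] [-8.8 -0.5  1.1]
```

View pics/s5c.png

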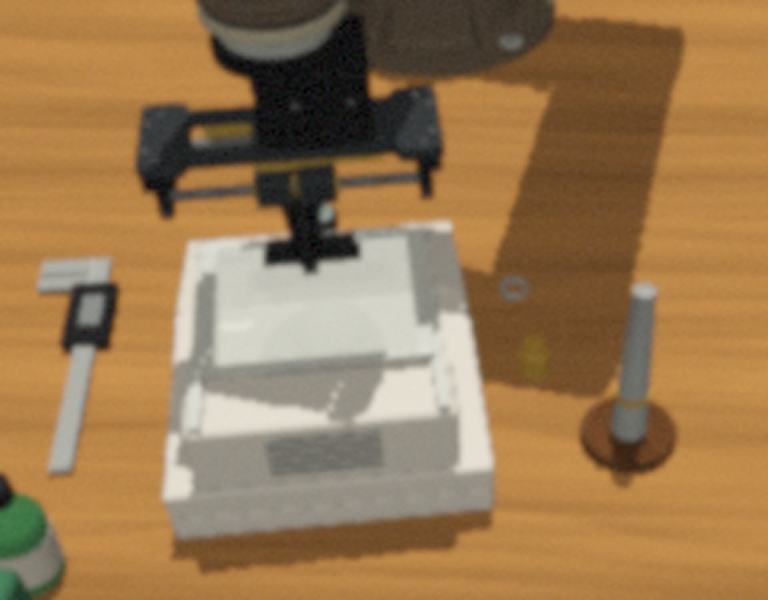

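Call:
play_rows(
  targets=[
    {"linear":[-2,0,0],"turn":0},
    {"linear":[-4,0,0],"turn":0},
    {"linear":[-5,0,0],"turn":0},
    {"linear":[-6,0,0],"turn":0},
    {"linear":[-6,0,0],"turn":0},
  ],
)

```text
t: 9.7
eef_pos: [548.1, -48.5, 208.7]
tcp_rot: [3.142, 0.0, 0.15]
ft_force: [-0.3, -0.4, -0.4]
opening: 0.007
```

Call:
play_rows(
  targets=[
    {"linear":[-1,0,0],"turn":0},
    {"linear":[-2,0,0],"turn":0},
    {"linear":[-3,0,0],"turn":0},
    {"linear":[-3,0,0],"turn":0},
  ],
)

```text
t: 10.2
eef_pos: [545.5, -48.9, 208.8]
tcp_rot: [3.141, -0.001, 0.15]
ft_force: [3.8, 1.3, -1.7]
opening: 0.006
```

```bash
python3 - <<'E'
from h import *
s=env.state();print(s['t'],s['eef_pos'],s['ft_force'],sh(loc(-2,0.9,130+77.6)))
E
```

```text
10.2 [545.5205315  -48.93265271 208.78390421] [ 3.75244403  1.32493467 -1.69522893] [-0.3 -0.6  1.2]
```

Call:
play_rows(
  targets=[
    {"linear":[-0.5,0,0],"turn":0},
    {"linear":[-1,0,0],"turn":0},
    {"linear":[-1,0,0],"turn":0},
  ],
)

```text
t: 10.58
eef_pos: [545.3, -49.0, 208.8]
tcp_rot: [3.141, -0.003, 0.15]
ft_force: [8.6, 2.0, -4.5]
opening: 0.003
```

Call:
play_rows(
  targets=[
    {"linear":[4,0,0],"turn":0},
    {"linear":[9,0,0],"turn":0},
    {"linear":[9,0,-30],"turn":0},
    {"linear":[9,0,-40],"turn":0},
    {"linear":[-30,24,-40],"turn":0},
    {"linear":[-70,48,-40],"turn":0},
    {"linear":[-112,70,-40],"turn":0},
    {"linear":[-112,70,0],"turn":0},
    {"linear":[-112,70,40],"turn":0},
    {"linear":[-112,70,65],"turn":0},
    {"linear":[-112,70,65],"turn":0},
    {"linear":[-112,70,65],"turn":0},
  ],
)

```text
t: 12.08
eef_pos: [444.2, -135.1, 144.3]
tcp_rot: [3.141, -0.0, 0.15]
ft_force: [0.7, 0.3, -0.1]
opening: 0.002
```

```bash
python3 - <<'E'
from h import *
s=env.state();print(s['t'],s['eef_pos'],s['ft_force'],sh(loc(-115,-71,43+78)))
p,d=shot('wrist','w6');p,d=shot('top','t6')
c=env.camera_params('top');print('shut grip px',proj(c,loc(-17,0,140)))
print(wproj(loc(-114,-71,43)))
cv2.imwrite('pics/t6c.png',cv2.resize(cv2.imread('pics/t6.png')[130:330,250:490],None,fx=3.2,fy=3,interpolation=cv2.INTER_CUBIC))
E
```

```text
12.075 [ 444.16416678 -135.10828004  144.3363132 ] [ 0.66589582  0.34702316 -0.0593677 ] [-0.2  1.3 23.3]
shut grip px [372.93343319 231.66161921]
[322.3061955 228.0596921]
```

View pics/w6.png

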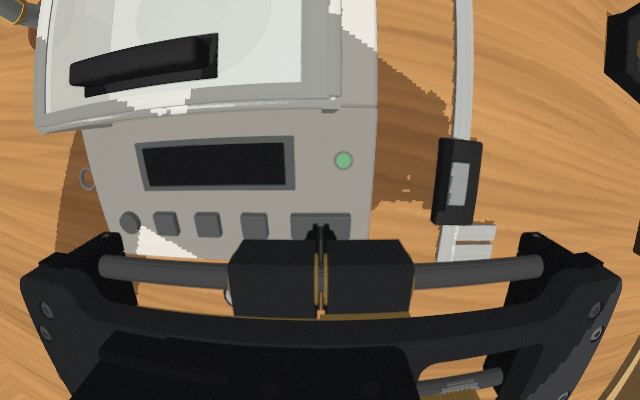

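View pics/t6c.png

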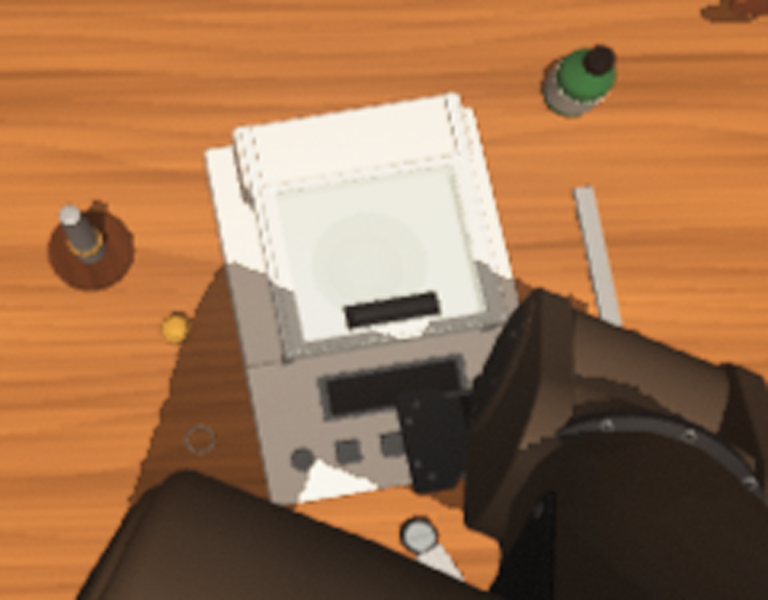

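Call:
play_rows(
  targets=[
    {"linear":[0,0,10],"turn":0},
    {"linear":[0,0,18],"turn":0},
    {"linear":[0,0,22],"turn":0},
    {"linear":[0,0,24],"turn":0},
    {"linear":[0,0,25],"turn":0},
    {"linear":[0,0,25],"turn":0},
  ],
)

```text
t: 12.92
eef_pos: [444.3, -135.0, 119.2]
tcp_rot: [3.141, -0.001, 0.15]
ft_force: [1.1, 2.9, 9.8]
opening: 0.004
```

Pressed to its stop. Lift clear and check.

Call:
play_rows(
  targets=[
    {"linear":[0,0,-8],"turn":0},
    {"linear":[0,0,-40],"turn":0},
    {"linear":[0,0,-90],"turn":0},
    {"linear":[0,50,-130],"turn":0},
    {"linear":[0,110,-130],"turn":0},
    {"linear":[0,170,-130],"turn":0},
    {"linear":[0,220,-130],"turn":0},
    {"linear":[0,220,-130],"turn":0},
    {"linear":[0,220,-130],"turn":0},
  ],
)

```text
t: 14.05
eef_pos: [476.4, -352.1, 248.5]
tcp_rot: [-3.141, 0.001, 0.149]
ft_force: [0.2, -0.3, 0.6]
opening: 0.002
```

```bash
python3 - <<'E'
from h import *
s=env.state();print(s['t'],s['eef_pos'],s['ft_force'])
p,d=shot('top','t7')
cv2.imwrite('pics/t7c.png',cv2.resize(cv2.imread('pics/t7.png')[130:330,250:490],None,fx=3.2,fy=3,interpolation=cv2.INTER_CUBIC))
E
```

```text
14.05 [ 476.35172054 -352.10891099  248.51879682] [ 0.24338334 -0.32827121  0.59869523]
```

View pics/t7c.png

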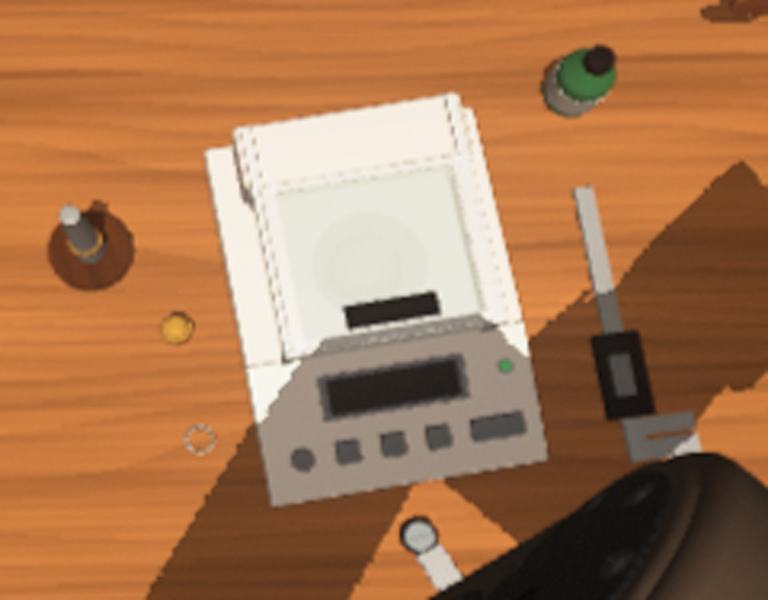

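```bash
python3 -c "
from cell import env
print(env.job_done())"
```

```text
the job is handed in; nothing more can be done
None
```

The job is done and handed in at about 14 s. In order, I pressed the on/off key, pressed the unit key, pushed the cover shut from behind its grip, and pressed the tare bar, all with closed fingertips.

- **Key presses:** the vertical force read 8.7 N on the on/off key, 11.9 N on the unit key and 9.8 N on the tare bar. All are above the 4 N a key needs at its stop. I pressed no other keys and did not go back to the first two after shutting the cover.
- **Cover:** at the end of the push the force rose from 3.8 to 8.6 N with only 0.2 mm of movement. In the top picture the grip is within about 1.5 pixels of its shut position.
- **Last check:** the final top picture shows the cover shut. The weight, ring, mandrel, calliper and bottle are where they were, and so is the part of the loupe in view. The dish shows only faintly through the cover, and the pencil pot is outside that crop. The arm is clear and touching nothing.
- **Not confirmed:** the display looked dark in every picture, so I could not read the wake, carat or zero result from it. Each key press is judged from force and fingertip height alone.

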